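# Load the vision-training tote and hand it over

### The arm

A 6-joint arm with a two-finger parallel gripper is mounted at the origin on the work surface. World frame = base frame: x ahead of the robot, y to its left, z up, the work surface at z = 0. Lengths are in mm, angles in rad, forces in N, time in s.
With the tool pointing down it reaches from about 325 to 875 mm from the base axis. Payload 4.4 kg.
Tool frame: the origin (TCP) lies on the centre line of the jaws, within the pads' length; the fingertips stand ahead of it and the grasp point (between the pads) lies 6 mm ahead of it (ctrl.tcp_to_tips is the z of the fingertips in the tool frame, in mm); z points along the fingers, y is the direction in which the jaws open and shut (so a half turn about z gives the same grasp; the last joint's range is limited). The gripper opens to 85 mm and grips with 20 to 120 N. Pads are 22 mm wide; open, the fingers measure 114 mm over their backs; the gripper's body (76 mm by 85 mm) begins 54 mm behind the grasp point. The pads swing forward as they close: fully open they stand 13 mm farther back than shut.
Start: joints at [0.985, 0.207, 1.542, -0, 1.393, -0.15], TCP at [242.738, 521.254, 256.282] pointing down, gripper open.
Joint ranges: [-2.73, 2.73], [-0.86, 2.22], [0.23, 2.46], [-1.11, 4.25], [0.08, 2.63], [-2.82, 2.82]. Speed limits (rad/s): [2.79, 2.79, 3.14, 3.14, 3.14, 3.14].

### API

Orientations are given as a 3x3 rotation matrix whose columns are the frame's x, y, z axes.
In Python, from plant import ctrl, sensors, optics gives the robot as it stands. Calls block until the motion is done:
- ctrl.move_ptp(position, orientation): joint-space move of the TCP to a pose.
- ctrl.move_l(position, rot=None, vel=150, threshold=None): straight line of the TCP; rot=None keeps the orientation; vel is the mean speed in mm/s. With threshold (N) it stops when the force on the tool has changed by that much, and returns True; else False.
- ctrl.set_joints(angles): joint-space move.
- ctrl.gripper_to(opening, force=None): finger opening in mm; force is the grip in N (None keeps the last); returns when the fingers have stopped.
- ctrl.hold(seconds).
- ctrl.solve_ik(position, orientation): joint angles nearest the present ones, or None.
- sensors.read_state(): the state.
- optics.grab_frame(name): name is "side" or "top" or "wrist"; returns (picture, depth): 420x560x3 uint8, red, green, blue; 420x560 float32, mm along the optical axis (not along the pixel's ray), 0 where there is no reading.
- optics.camera_params(name): a dict with "mtx" (3x3 intrinsics, pixels), "k1" (the pictures are not rectified: a ray, as slopes to the right and down, at radius r is drawn at 1 + k1 r^2 times it, then the intrinsics apply), "R" (3x3) and "t" (3): a world point X has camera coordinates R X + t; the wrist camera has in their place "T_tool_cam" (4x4, takes a point from camera to tool coordinates, whose origin is the TCP and whose axes are the flange's). Camera axes: x right, y down, z forward; pixel columns grow to the right and rows downward; lengths in mm; the calibration is good to about 2 mm. A picture is of the moment at which its call begins: read the wrist's pose just before it. camera_params takes no time and is no camera call.
A pose or a line that the arm cannot do raises ctrl.MotionError and nothing moves.
- ctrl.finish_job(): hands the job in, once; it reports no verdict.
The state is a dict: "t": time; "q": joint angles; "qvel": joint speeds; "tau": joint torques, N m; "eef_pos": TCP position; "eef_rot": TCP orientation; "force": force on the tool from outside, world axes, zero at the start; "wrist_torque": the same for the moment, N m; "grip_width": finger opening in mm.
Only numpy, scipy, OpenCV 4.12 (cv2) and the standard library are available. Lean on these libraries where they do the work, as an engineer would, in place of code of your own. Each camera call takes 0.05 s, during which the arm holds its last target.

### The job

First pour all six beads from the steel tumbler into the white tote where it stands, and put the empty tumbler back upright on the bare table. Then lift the loaded tote, which has a blue handle, and carry it, level all the way and without spilling a bead, to the aqua mat; lower it gently until it stands squarely in the middle of the mat, and only then let go. Leave the spectacle case, the eye-drop bottle and the eye-cover paddle where they are.

Things in the scene. Friction and masses are not known exactly. Their poses are not given: they have to be found in the camera images.
- tote: White open-topped carrying tote, 220 (its x) x 160 (its y) x 55 mm high, walls and floor 4 mm, about 0.35 kg, loose on the table. Origin: centre of its underside, z up. A blue carrying handle spans it at mid-length, along its y axis over its centre: a straight bar 14 mm wide (x) and 160 mm long, with upright flat sides from 70 to 86 mm above the origin and a rounded top reaching 93 mm, on posts at the two long walls; free space below and around the bar.
- mat: Aqua handover mat with a thin white border line, 300 (its x) x 240 (its y) mm, 4 mm thick, fixed flat to the table. Origin: centre of its underside, z up.
- tumbler: Steel tumbler, open at the top, standing on the table with the six beads in it: 95 mm high, straight-sided, outside diameter 66 mm, wall 3 mm, floor 5 mm, about 0.2 kg empty. Origin: centre of its underside, z to its mouth. The beads fill it to about 50 mm.
- case: Bystander: closed dark blue spectacle case, 160 (x) x 62 x 44 mm, loose. Origin: centre of its underside.
- drops: Bystander: small upright eye-drop bottle, 36 mm diameter, 75 mm high, white with blue cap, loose. Origin: centre of its underside.
- occluder: Bystander: black eye-cover paddle lying flat, 8 mm thick, 130 mm handle to its -x and a 64 mm disc at its +x end, loose. Origin: on its underside where handle meets disc.
- bead0: Red plastic ball, 24 mm diameter, 12 g, smooth and slippery; rolls freely. One of the six vision-training beads that start in the tumbler. Origin: its centre.
- bead1: Yellow plastic ball, 24 mm diameter, 12 g, smooth and slippery; rolls freely. One of the six vision-training beads that start in the tumbler. Origin: its centre.
- bead2: Green plastic ball, 24 mm diameter, 12 g, smooth and slippery; rolls freely. One of the six vision-training beads that start in the tumbler. Origin: its centre.
- bead3: Blue plastic ball, 24 mm diameter, 12 g, smooth and slippery; rolls freely. One of the six vision-training beads that start in the tumbler. Origin: its centre.
- bead4: Orange plastic ball, 24 mm diameter, 12 g, smooth and slippery; rolls freely. One of the six vision-training beads that start in the tumbler. Origin: its centre.
- bead5: White plastic ball, 24 mm diameter, 12 g, smooth and slippery; rolls freely. One of the six vision-training beads that start in the tumbler. Origin: its centre.
Mind the look-alikes: they are no part of the job. What is meant by the tumbler is not green or pink, and is the larger of those in its own colour.

How it is judged:
By the outcome, as a careful person would: the job done as asked, in the order asked, and still so for the second after the job is handed in, with the robot touching nothing.
It also fails if it takes over 70 s, if anything falls off the work surface, if the arm or the gripper's body presses on something with over 40 N, if the wrist force passes 120 N, or if a joint passes its speed limit or range.

## Working session

There is one attempt and no reset: what is moved stays moved. The work goes in short steps, each a Python script; the robot and the scene stay as the last script left them, time stands still between calls to the robot, and variables do not carry over. Pictures are saved under pics/ and viewed, and the job is handed in when it is done.

```bash
mkdir -p pics; ls
cat > h.py <<'E'
import numpy as np, cv2
from plant import ctrl, sensors, optics
def save(n,img): cv2.imwrite('pics/'+n+'.png',img[:,:,::-1])
def pose(name):
    p=optics.camera_params(name); 
    if name!='wrist': return p,np.array(p['R']),np.array(p['t'])
    s=sensors.read_state(); T=np.array(p['T_tool_cam']); W=np.eye(4); W[:3,:3]=s['eef_rot']; W[:3,3]=s['eef_pos']
    M=np.linalg.inv(W@T); return p,M[:3,:3],M[:3,3]
def rays(p,uv):
    K=np.array(p['mtx']); D=np.array([p['k1'],0,0,0,0.])
    return cv2.undistortPoints(np.array(uv,float).reshape(-1,1,2),K,D).reshape(-1,2)
def unproj(p,R,t,uv,d):
    n=rays(p,uv); c=np.c_[n,np.ones(len(n))]*np.array(d).reshape(-1,1)
    return (c-t)@R
def onplane(p,R,t,uv,z):
    n=np.c_[rays(p,uv),np.ones(len(np.array(uv).reshape(-1,2)))]@R
    C=-R.T@t; s=(z-C[2])/n[:,2]; return C+n*s[:,None]
E
python3 - <<'E'
from h import *
for n in ['top','side','wrist']:
    p,R,t=pose(n); im,d=optics.grab_frame(n); save(n+'0',im); np.savez('pics/'+n+'0.npz',im=im,d=d,R=R,t=t)
    print(n,-R.T@t,R[2],p['mtx'][0][0],p['k1'])
print(sensors.read_state(), ctrl.tcp_to_tips)
E
```

```text
pics
top [ 438.75393034 -107.59195116 1377.65403863] [ 0.09464891 -0.0164055  -0.99537553] 448.18004807220177 -0.044964902296299306
side [472.58002574 943.22678565 668.6363177 ] [ 0.07933581 -0.86167473 -0.50122099] 437.07124144144615 -0.04117702606995374
wrist [176.07481124 551.86631255 372.48671052] [ 0.2573794  -0.12125573 -0.95867246] 290.9298164922471 -0.05934126409835211
{'t': 0.15, 'q': array([ 9.84499911e-01,  2.07272860e-01,  1.54263705e+00,  6.93196051e-06,
        1.39351944e+00, -1.50511276e-01]), 'qvel': array([ 1.26403531e-03, -1.08857429e-03, -4.48019796e-03, -2.95803336e-04,
       -2.15441274e-05,  1.55180335e-03]), 'tau': array([ 8.58440635e-04, -3.83511114e+01, -2.92037630e+01, -2.56367275e-04,
        6.56677759e-03,  3.89694208e-06]), 'eef_pos': array([242.42584251, 520.78829958, 255.35953931]), 'eef_rot': array([[-9.06538234e-01,  4.22122477e-01, -1.02189008e-03],
       [ 4.22123620e-01,  9.06536993e-01, -1.52618366e-03],
       [ 2.82144732e-04, -1.81490778e-03, -9.99998313e-01]]), 'force': array([-0.16256226,  1.24090446, -0.00462351]), 'wrist_torque': array([ 0.01391425,  0.00159501, -0.00390145]), 'grip_width': 85.5654521314351} 25.0
```

View pics/top0.png

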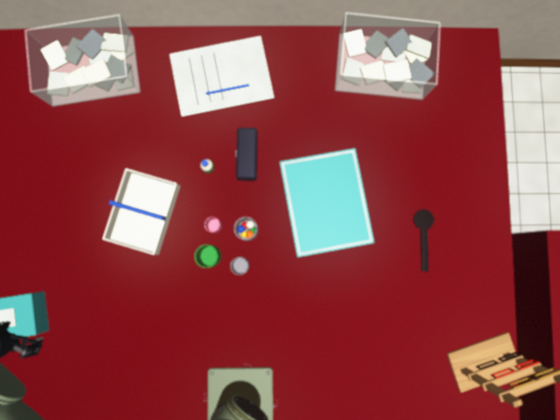

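View pics/side0.png

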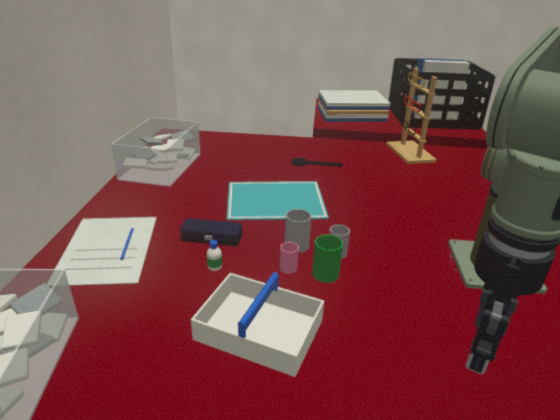

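Candidates for the tumbler in the top view: grey cup with beads (246,229), smaller grey (239,266), pink (212,225) and green (207,256). The grey one with the beads is the larger of its colour. I'll check it in a crop.

Run:
```python
from h import *
a=np.load('pics/top0.npz'); im=a['im']
save('crop1',cv2.resize(im[200:290,180:280],None,fx=6,fy=6,interpolation=cv2.INTER_CUBIC))
save('crop2',cv2.resize(im[150:270,90:190],None,fx=5,fy=5,interpolation=cv2.INTER_CUBIC))
save('crop3',cv2.resize(im[140:265,270:385],None,fx=4.7,fy=4.7,interpolation=cv2.INTER_CUBIC))
b=np.load('pics/side0.npz')['im']; save('crop4',cv2.resize(b[190:290,200:370],None,fx=4.7,fy=4.7,interpolation=cv2.INTER_CUBIC))
```

```text
(no output)
```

View pics/crop1.png

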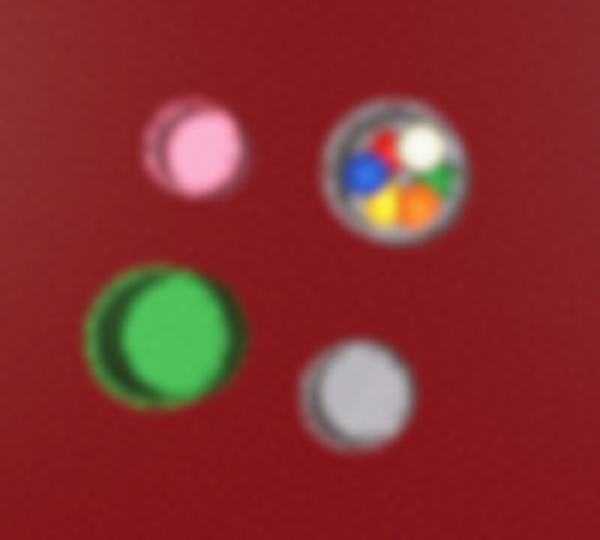

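View pics/crop2.png

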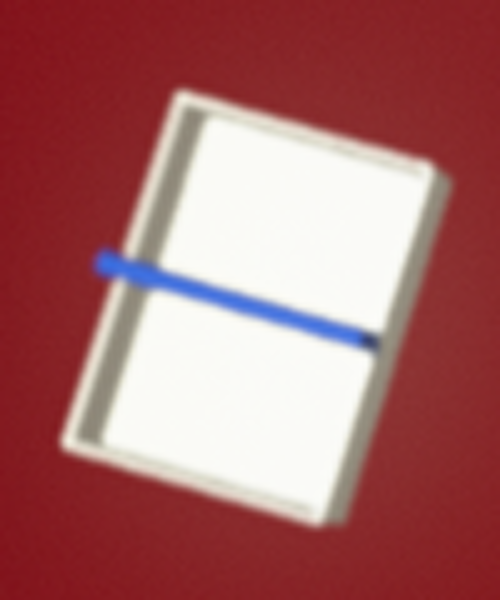

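View pics/crop3.png

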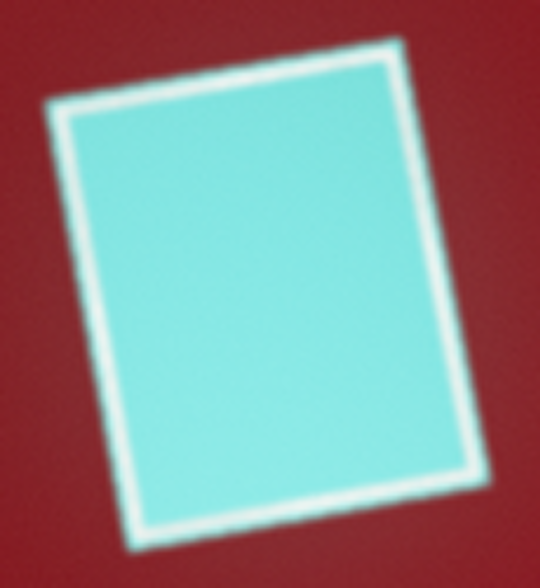

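View pics/crop4.png

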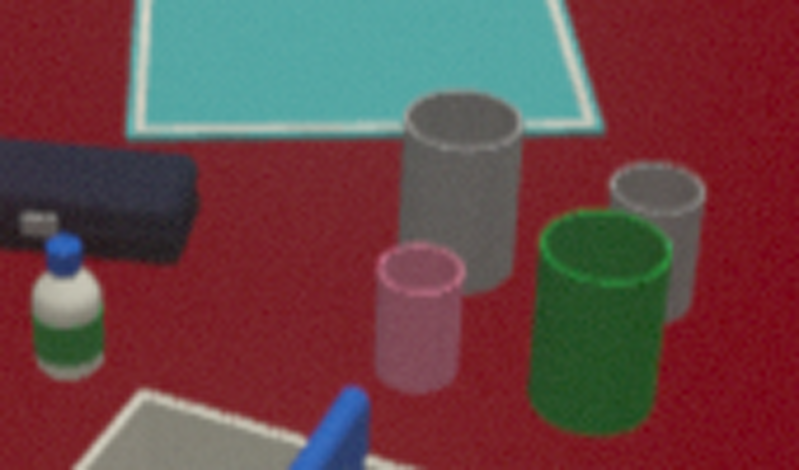

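Confirmed: the bead-filled grey cup, crop (396,172), is the larger steel one. Now computing positions.

Run:
```python
from h import *
np.set_printoptions(precision=1,suppress=True)
p,R,t=pose('top'); a=np.load('pics/top0.npz'); d=a['d']
f=lambda uv,s,o:(np.array(uv,float)+.5)/s-.5+o
def rep(n,uv,z):
    P=onplane(p,R,t,uv,z); print(n,P[:,:2].tolist() if len(P)<2 else ''); 
    if len(P)==4:
        print(P[:,:2],'c',P.mean(0)); e=[np.linalg.norm(P[i]-P[(i+1)%4]) for i in range(4)]; print('edges',np.array(e))
        l=(P[3]-P[0])+(P[2]-P[1]); w=(P[0]-P[1])+(P[3]-P[2]); print('x-ang',np.degrees(np.arctan2(-l[1],-l[0])),'y-ang',np.degrees(np.arctan2(w[1],w[0])))
o=np.array([180,200])
rep('tum',f([[396,172]],6,o),95); rep('grey',f([[357,396]],6,o),75); rep('pink',f([[195,148]],6,o),70); rep('green',f([[165,337]],6,o),100)
rep('mat',f([[45,100],[402,38],[491,485],[130,551]],4.7,np.array([270,140])),4)
rep('tote',f([[178,90],[435,162],[325,525],[63,445]],5,np.array([90,150])),55)
rep('bar',f([[105,262]],5,np.array([90,150])),93);rep('bar',f([[375,343]],5,np.array([90,150])),93)
rep('drops',[[206,164.]],75);rep('case',[[246,153.]],44)
P=unproj(p,R,t,np.stack(np.meshgrid(range(560),range(420)),-1).reshape(-1,2),d.ravel()).reshape(420,560,3)
np.save('pics/P0.npy',P)
for n,u,v in [('table',160,290),('mat',325,200),('totefloor',140,190),('greenrim/floor',209,256)]: print(n,P[v,u])
for n,(x0,x1,y0,y1) in dict(tum=(228,266,210,246),grey=(228,252,254,278),pink=(200,224,213,237),green=(192,222,242,270),case=(230,262,125,182),drops=(196,216,155,175),tote=(98,185,165,258)).items():
    Q=P[y0:y1,x0:x1].reshape(-1,3); z=np.percentile(Q[:,2],97); S=Q[(Q[:,2]>20)]; H=Q[Q[:,2]>z-15]; print(n,'z97',z,'top bbox',H.min(0)[:2],H.max(0)[:2],'mid',(H.min(0)+H.max(0))[:2]/2)
```

```text
tum [[509.25361398996586, -20.920864611868595]]
grey [[402.67324656331334, -0.7622993841086583]]
pink [[522.9588249863893, 78.5091374959034]]
green [[431.6917750325971, 87.86067631672326]]
mat 
[[ 723.4 -119.2]
 [ 764.5 -357.6]
 [ 466.6 -409.1]
 [ 425.8 -172.3]] c [ 595.1 -264.6    4. ]
edges [241.9 302.3 240.3 302.3]
x-ang 9.960162469493236 y-ang 99.78011868093448
tote 
[[695.4 342.3]
 [650.7 187.3]
 [435.7 249. ]
 [483.5 405.1]] c [566.3 296.   55. ]
edges [161.3 223.6 163.3 221. ]
x-ang -16.258932731306153 y-ang 73.44969398283632
bar [[587.6095493359527, 369.08035676203866]]
bar [[539.7432858047257, 211.8069123303996]]
drops [[700.5263068678167, 97.06940728980162]]
case [[739.8324400520189, -18.657818884046975]]
table [328.5 245.2   2.1]
mat [ 600.2 -260.2    2. ]
totefloor [634.  310.4   8.5]
greenrim/floor [430.4  96.3   6.8]
tum z97 96.34268496628383 top bbox [ 438.8 -107.6] [541.4  12.5] mid [490.1 -47.5]
grey z97 75.88875232940374 top bbox [ 378.2 -107.6] [438.8  22.6] mid [408.5 -42.5]
pink z97 65.14431138304201 top bbox [ 438.8 -107.6] [544.9 101.1] mid [491.8  -3.2]
green z97 97.76519112775581 top bbox [ 402.4 -107.6] [462.2 124.6] mid [432.3   8.5]
case z97 50.12386205822667 top bbox [ 438.8 -107.6] [819.1  12.1] mid [628.9 -47.8]
drops z97 79.47112734716943 top bbox [ 438.8 -107.6] [712. 109.] mid [575.4   0.7]
tote z97 90.76091783581577 top bbox [ 438.8 -107.6] [593.3 373.1] mid [516.  132.8]
```

The larger steel cup is at about (509,-21), the tote at (566,296) with yaw -16.3°, and the mat at (595,-265) with yaw 9.9°. Plan: grip the tumbler from the side, tilted and clear of the neighbouring cups, and pour by turning the last joint. Checking reach first.

```bash
cat >> h.py <<'E'
def Rtool(az,down,roll=0,flip=1):
    """tool z at azimuth az, down deg below horizontal; tool y horizontal*flip; extra roll about tool z (deg)"""
    a,e=np.radians(az),np.radians(down)
    z=np.array([np.cos(a)*np.cos(e),np.sin(a)*np.cos(e),-np.sin(e)])
    y=flip*np.array([-np.sin(a),np.cos(a),0]); x=np.cross(y,z)
    R=np.c_[x,y,z]; r=np.radians(roll); c,s=np.cos(r),np.sin(r)
    return R@np.array([[c,-s,0],[s,c,0],[0,0,1]])
def tcp(grasp,R,off=6): return np.array(grasp,float)-off*R[:,2]
E
python3 - <<'E'
from h import *
np.set_printoptions(precision=2,suppress=True)
for az in (20,30,40,50,60):
  for dn in (0,15,25,35):
    for fl in (1,-1):
      R=Rtool(az,dn,0,fl); q=ctrl.solve_ik(tcp([509,-21,55],R),R)
      if q is not None: print('grasp',az,dn,fl,q)
for az in (-16.3,0,20):
  for dn in (0,15):
   for fl in (1,-1):
    for roll in (0,120,-120):
      R=Rtool(az,dn,roll,fl); q=ctrl.solve_ik(tcp([497,254,120],R),R)
      if q is not None: print('pour',az,dn,fl,roll,q)
E
```

```text
grasp 20 0 1 [-0.83  0.95  2.25  1.96  1.59  1.52]
grasp 20 0 -1 [-0.83  0.95  2.25  1.96  1.59 -1.63]
grasp 20 15 1 [-0.79  0.67  2.34  1.97  1.26  1.69]
grasp 20 15 -1 [-0.79  0.67  2.34  1.97  1.26 -1.45]
grasp 20 25 1 [-0.73  0.48  2.36  1.92  1.01  1.88]
grasp 20 25 -1 [-0.73  0.48  2.36  1.92  1.01 -1.26]
grasp 20 35 1 [-0.65  0.33  2.35  1.77  0.78  2.14]
grasp 20 35 -1 [-0.65  0.33  2.35  1.77  0.78 -1.  ]
grasp 30 0 1 [-0.88  0.92  2.18  1.74  1.56  1.62]
grasp 30 0 -1 [-0.88  0.92  2.18  1.74  1.56 -1.53]
grasp 30 15 1 [-0.85  0.67  2.26  1.71  1.27  1.79]
grasp 30 15 -1 [-0.85  0.67  2.26  1.71  1.27 -1.35]
grasp 30 25 1 [-0.79  0.5   2.28  1.65  1.07  1.96]
grasp 30 25 -1 [-0.79  0.5   2.28  1.65  1.07 -1.18]
grasp 30 35 1 [-0.71  0.36  2.28  1.52  0.89  2.2 ]
grasp 30 35 -1 [-0.71  0.36  2.28  1.52  0.89 -0.94]
grasp 40 0 1 [-0.89  0.91  2.08  1.55  1.57  1.72]
grasp 40 0 -1 [-0.89  0.91  2.08  1.55  1.57 -1.42]
grasp 40 15 1 [-0.86  0.68  2.16  1.5   1.32  1.88]
grasp 40 15 -1 [-0.86  0.68  2.16  1.5   1.32 -1.26]
grasp 40 25 1 [-0.81  0.53  2.19  1.44  1.15  2.03]
gras
[... 1731 characters left out ...]
0.62 0.46 2.27 3.88 0.98 0.24]
pour 0 15 -1 -120 [0.62 0.46 2.27 3.88 0.98 2.33]
pour 20 0 1 0 [0.28 0.72 2.33 3.07 1.48 1.58]
pour 20 0 1 120 [ 0.28  0.72  2.33  3.07  1.48 -2.61]
pour 20 0 1 -120 [ 0.28  0.72  2.33  3.07  1.48 -0.52]
pour 20 0 -1 0 [ 0.28  0.72  2.33  3.07  1.48 -1.56]
pour 20 0 -1 120 [0.28 0.72 2.33 3.07 1.48 0.53]
pour 20 0 -1 -120 [0.28 0.72 2.33 3.07 1.48 2.62]
pour 20 15 1 0 [0.28 0.41 2.39 3.06 0.97 1.6 ]
pour 20 15 1 120 [ 0.28  0.41  2.39  3.06  0.97 -2.59]
pour 20 15 1 -120 [ 0.28  0.41  2.39  3.06  0.97 -0.5 ]
pour 20 15 -1 0 [ 0.28  0.41  2.39  3.06  0.97 -1.54]
pour 20 15 -1 120 [0.28 0.41 2.39 3.06 0.97 0.55]
pour 20 15 -1 -120 [0.28 0.41 2.39 3.06 0.97 2.64]
```

Run:
```python
from h import *
np.set_printoptions(precision=2,suppress=True)
yaw=np.radians(-16.4); X=np.array([np.cos(yaw),np.sin(yaw),0]);Y=np.array([-X[1],X[0],0]); T=np.array([566.3,296,0])
for az in (50,60,73.6):
  for dn in (0,10):
   for z in (120,220):
    for roll in (0,130):
      R=Rtool(az,dn,roll,-1); G=T-95*X-20*Y+[0,0,z]; q=ctrl.solve_ik(tcp(G,R),R)
      print(az,dn,z,roll,q,G)
for z in (250,160,110,85):
  for yy in (-16.4,163.6):
    R=Rtool(0,90); 
    a=np.radians(yy); R=np.c_[[-np.sin(a),np.cos(a),0],[np.cos(a),np.sin(a),0],[0,0,-1]]
    print('tote',z,yy,ctrl.solve_ik([566,296,z],R))
for yy in (9.9,189.9):
    a=np.radians(yy); R=np.c_[[-np.sin(a),np.cos(a),0],[np.cos(a),np.sin(a),0],[0,0,-1]]
    print('mat',yy,ctrl.solve_ik([595,-265,80],R),ctrl.solve_ik([595,-265,200],R))
```

```text
50 0 120 0 [-0.04  0.71  2.29  2.23  1.48 -1.46] [469.52 303.64 120.  ]
50 0 120 130 [-0.04  0.71  2.29  2.23  1.48  0.81] [469.52 303.64 120.  ]
50 0 220 0 [-0.04  0.33  2.37  2.19  1.31 -1.22] [469.52 303.64 220.  ]
50 0 220 130 [-0.04  0.33  2.37  2.19  1.31  1.05] [469.52 303.64 220.  ]
50 10 120 0 [-0.02  0.52  2.33  2.18  1.22 -1.33] [469.52 303.64 120.  ]
50 10 120 130 [-0.02  0.52  2.33  2.18  1.22  0.94] [469.52 303.64 120.  ]
50 10 220 0 [-0.02  0.15  2.38  2.05  1.05 -1.02] [469.52 303.64 220.  ]
50 10 220 130 [-0.02  0.15  2.38  2.05  1.05  1.25] [469.52 303.64 220.  ]
60 0 120 0 [-0.13  0.71  2.21  1.96  1.49 -1.37] [469.52 303.64 120.  ]
60 0 120 130 [-0.13  0.71  2.21  1.96  1.49  0.9 ] [469.52 303.64 120.  ]
60 0 220 0 [-0.13  0.37  2.29  1.93  1.39 -1.12] [469.52 303.64 220.  ]
60 0 220 130 [-0.13  0.37  2.29  1.93  1.39  1.15] [469.52 303.64 220.  ]
60 10 120 0 [-0.11  0.54  2.25  1.9   1.27 -1.24] [469.52 303.64 120.  ]
60 10 120 130 [-0.11  0.54  2.25  1.9   1.27  1.03] [469.52 303.64 120.  ]
60 10 220 0 [-0.11  0.2   2.3   1.8   1.19 -0.94] [469.52 303.64 220.  ]
[... 571 characters left out ...]
6 -0.87] [469.52 303.64 220.  ]
73.6 10 220 130 [-0.16  0.3   2.16  1.55  1.36  1.4 ] [469.52 303.64 220.  ]
tote 250 -16.4 [ 0.35  0.34  1.38 -0.    1.42  0.63]
tote 250 163.6 [ 0.35  0.34  1.38 -0.    1.42 -2.51]
tote 160 -16.4 [ 0.35  0.43  1.46 -0.    1.25  0.63]
tote 160 163.6 [ 0.35  0.43  1.46 -0.    1.25 -2.51]
tote 110 -16.4 [ 0.35  0.48  1.49 -0.    1.16  0.63]
tote 110 163.6 [ 0.35  0.48  1.49 -0.    1.16 -2.51]
tote 85 -16.4 [ 0.35  0.52  1.51 -0.    1.12  0.63]
tote 85 163.6 [ 0.35  0.52  1.51 -0.    1.12 -2.51]
mat 9.9 [-0.55  0.54  1.47 -0.    1.12 -0.72] [-0.55  0.41  1.4  -0.    1.33 -0.72]
mat 189.9 [-0.55  0.54  1.47 -0.    1.12  2.42] [-0.55  0.41  1.4  -0.    1.33  2.42]
```

Run:
```python
from h import *
np.set_printoptions(precision=2,suppress=True)
yaw=np.radians(-16.4); X=np.array([np.cos(yaw),np.sin(yaw),0]);Y=np.array([-X[1],X[0],0]); T=np.array([566.3,296,0])
e0=12; Rg=Rtool(45,e0,0,-1); ut=Rg.T@[0,0,1]
for az in (75,90):
  e=30
  G=T-80*X+0*Y+[0,0,120]
  for roll in (0,60,80,100,120,140,155):
    R=Rtool(az,e,roll,-1); u=R@ut; v=np.array([0,0,-1.])-(-u[2])*u; v/=np.linalg.norm(v)
    lip=35*u+33*v; q=ctrl.solve_ik(tcp(G,R),R); k=lambda w:np.array([w@X,w@Y,w[2]])
    ends=[k(s*48*R[:,1]+19*R[:,2])+k(G-T) for s in(1,-1)]; bot=k(G-T-60*u+33*v)
    print(az,roll,'tilt',np.degrees(np.arccos(u[2])),'dir',k(u),'lip',k(lip+G-T),'fing',min(ends,key=lambda x:x[2]),'bot',bot,q)
for az in (35,45,55):
  for dn in (12,):
   for s in (0,120):
    R=Rtool(az,dn,0,-1); a=np.radians(az)
    print('g',az,ctrl.solve_ik(tcp([509-s*np.cos(a),-21-s*np.sin(a),60],R),R),ctrl.solve_ik(tcp([509-s*np.cos(a),-21-s*np.sin(a),220],R),R))
```

```text
75 0 tilt 17.999999999999968 dir [-0.01  0.31  0.95] lip [-81.03  42.19 143.09] fing [-32.42  17.62 110.5 ] bot [-80.31  12.84  52.74] [-0.04  0.37  2.06  1.36  1.04 -0.74]
75 60 tilt 58.16288814578906 dir [0.85 0.09 0.53] lip [-33.1    4.73 110.43] fing [-55.9   -3.74  74.5 ] bot [-113.4    -3.36   60.31] [-0.04  0.37  2.06  1.36  1.04  0.31]
75 80 tilt 75.46014823528381 dir [ 0.97 -0.07  0.25] lip [-37.95  -3.12  96.84] fing [-71.49  -6.98  69.56] bot [-129.66    3.68   72.99] [-0.04  0.37  2.06  1.36  1.04  0.66]
75 100 tilt 92.47260143662747 dir [ 0.97 -0.24 -0.04] lip [-47.45  -8.1   85.52] fing [-88.16  -7.38  69.56] bot [-139.55   14.83   89.62] [-0.04  0.37  2.06  1.36  1.04  1.01]
75 120 tilt 108.63840314024006 dir [ 0.86 -0.4  -0.32] lip [-59.54  -9.64  77.54] fing [-103.89   -4.92   74.5 ] bot [-140.97   28.72  107.91] [-0.04  0.37  2.06  1.36  1.04  1.36]
75 140 tilt 123.02199282814284 dir [ 0.64 -0.54 -0.54] lip [-71.3   -7.31  73.26] fing [-116.78    0.13   83.78] bot [-132.3    43.92  125.03] [-0.04  0.37  2.06  1.36  1.04  1.71]
75 155 tilt 131.5886518660009 dir [ 0.4
[... 1164 characters left out ...]
.05  0.46  1.9   1.15  1.24  1.71]
90 155 tilt 131.5886518660009 dir [ 0.57 -0.48 -0.66] lip [-76.73  -2.75  72.09] fing [-123.51   -6.23   92.93] bot [-131.12   42.97  135.15] [-0.05  0.46  1.9   1.15  1.24  1.97]
g 35 [-0.87  0.7   2.2   1.61  1.35 -1.33] [-0.87  0.18  2.29  1.51  1.35 -0.88]
g 35 [-1.26  0.7   2.25  1.24  1.42 -1.39] [-1.26  0.14  2.34  1.21  1.59 -0.94]
g 45 [-0.87  0.72  2.1   1.42  1.4  -1.24] [-0.87  0.26  2.18  1.37  1.47 -0.86]
g 45 [-1.19  0.72  2.1   1.13  1.5  -1.27] [-1.19  0.26  2.17  1.13  1.66 -0.93]
g 55 [-0.85  0.74  1.99  1.27  1.47 -1.17] [-0.85  0.34  2.06  1.25  1.58 -0.85]
g 55 [-1.11  0.76  1.94  1.03  1.58 -1.18] [-1.11  0.37  2.01  1.06  1.75 -0.91]
```

Run:
```python
from h import *
np.set_printoptions(precision=2,suppress=True)
R=Rtool(45,12,0,-1); d=np.array([np.cos(np.pi/4),np.sin(np.pi/4),0]); C=np.array([509,-21,0.])
t0=sensors.read_state()['t']
ctrl.move_ptp(tcp(C-120*d+[0,0,200],R),R); s=sensors.read_state(); print(s['t'],s['eef_pos'],s['force'])
ctrl.move_l(tcp(C-120*d+[0,0,62],R),vel=200); s=sensors.read_state(); print(s['t'],s['eef_pos'],s['force'])
p,Rw,t=pose('wrist'); im,dd=optics.grab_frame('wrist'); save('w1',im); np.savez('pics/w1.npz',im=im,d=dd,R=Rw,t=t)
```

```text
2.4833 [ 420.14 -109.51  201.28] [-0.38  0.5   0.74]
3.325 [ 420.23 -109.9    63.66] [-0.32  0.21  0.77]
```

View pics/w1.png

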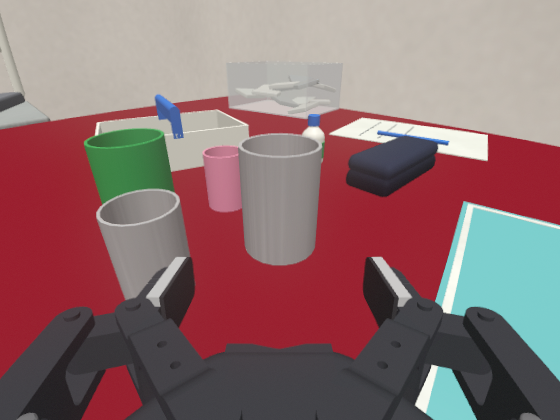

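Tumbler is centred between the pads (col 281), but the left finger would pass the small grey cup (col 145) too closely. Swinging the approach around to azimuth 58°.

Run:
```python
from h import *
np.set_printoptions(precision=2,suppress=True)
a=np.radians(58); R=Rtool(58,12,0,-1); d=np.array([np.cos(a),np.sin(a),0]); C=np.array([509,-21,0.])
ctrl.move_ptp(tcp(C-125*d+[0,0,62],R),R); s=sensors.read_state(); print(s['t'],s['eef_pos'],s['force'])
p,Rw,t=pose('wrist'); im,dd=optics.grab_frame('wrist'); save('w2',im); np.savez('pics/w2.npz',im=im,d=dd,R=Rw,t=t)
p=optics.camera_params('wrist')
```

```text
3.6917 [ 441.47 -134.33   64.27] [ 0.31  0.04 -0.08]
```

View pics/w2.png

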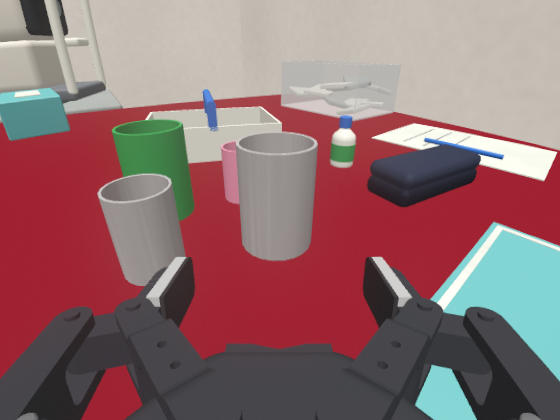

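Small grey cup is clear of the left finger now (cols 103–185) and the tumbler is centred (277). Advancing and gripping.

Run:
```python
from h import *
np.set_printoptions(precision=2,suppress=True)
a=np.radians(58); R=Rtool(58,12,0,-1); d=np.array([np.cos(a),np.sin(a),0]); C=np.array([509,-21,0.])
print(ctrl.move_l(tcp(C+5*d+[0,0,60],R),vel=120,threshold=12)); s=sensors.read_state(); print(s['t'],s['eef_pos'],s['force'])
ctrl.gripper_to(55,force=50); s=sensors.read_state(); print(s['t'],s['grip_width'],s['force'])
f0=s['force']
ctrl.move_l(tcp(C+5*d+[0,0,75],R),vel=40); s=sensors.read_state(); print(s['t'],s['grip_width'],s['force']-f0)
im,dd=optics.grab_frame('wrist'); save('w3',im); im,dd=optics.grab_frame('side'); save('s3',im[150:320,150:400])
```

```text
False
4.975 [508.6  -22.3   61.23] [ 0.07 -0.4   0.45]
5.2917 65.05637743529745 [-0.45 -1.5   1.57]
5.8167 64.68248515115926 [ 0.26  0.69 -4.08]
```

View pics/w3.png

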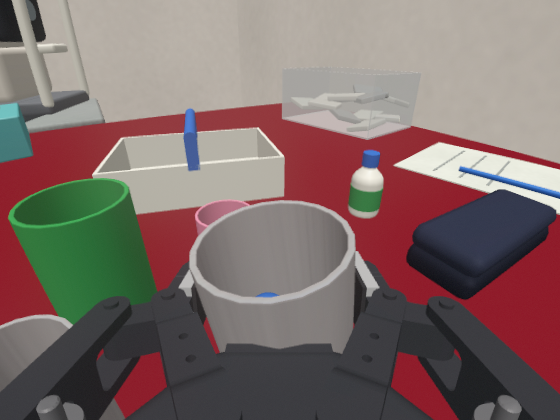

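View pics/s3.png

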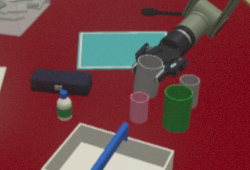

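```bash
cat >> h.py <<'E'
yaw=np.radians(-16.4); TX=np.array([np.cos(yaw),np.sin(yaw),0]);TY=np.array([-TX[1],TX[0],0]); T=np.array([566.3,296,0])
E
python3 - <<'E'
from h import *
np.set_printoptions(precision=2,suppress=True)
def st(n): s=sensors.read_state(); print(n,s['t'],s['eef_pos'],s['grip_width'],s['force'])
s=sensors.read_state(); p=s['eef_pos'].copy(); p[2]=225; ctrl.move_l(p,vel=150); st('up')
G=T-70*TX; R=Rtool(85,30,0,-1)
ctrl.move_ptp(tcp(G+[0,0,225],R,1),R); st('over')
R=Rtool(85,30,35,-1); ctrl.move_ptp(tcp(G+[0,0,190],R,1),R); st('tilt')
ctrl.move_l(tcp(G+[0,0,125],R,1),vel=100); st('low')
im,_=optics.grab_frame('side'); save('s4',im); im,_=optics.grab_frame('top'); save('t4',cv2.resize(im[140:290,60:270],None,fx=3,fy=3))
E
```

```text
up 7.0583 [508.06 -21.3  224.22] 65.4661254619624 [-0.78  0.3  -2.55]
over 8.3333 [499.14 314.15 224.73] 65.24015973723063 [-0.24  0.11 -3.13]
tilt 8.9083 [499.86 313.81 190.37] 65.58767896883778 [ 0.42 -0.39 -2.5 ]
low 9.7083 [499.54 314.98 126.02] 65.39147158701299 [-0.13 -0.11 -2.07]
```

View pics/s4.png

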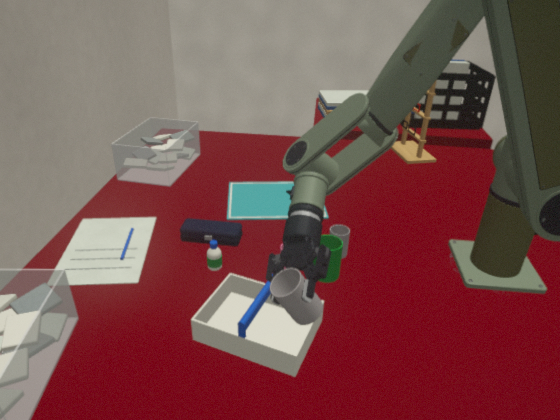

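View pics/t4.png

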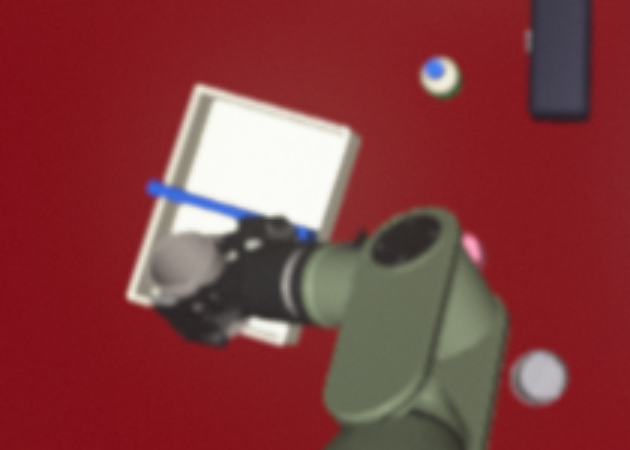

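Tumbler is over the near half (side view (295,290)), but its mouth is slightly toward the left wall. I'll shift 12 mm inward and pour in small steps.

Run:
```python
from h import *
np.set_printoptions(precision=2,suppress=True)
def st(n): s=sensors.read_state(); print(n,round(s['t'],2),s['q'][5],s['eef_pos'],s['grip_width'],s['force'])
G=T-70*TX-12*TY; R=Rtool(85,30,35,-1); ctrl.move_l(tcp(G+[0,0,125],R,1),vel=80)
q=np.array(sensors.read_state()['q']); q0=q.copy()
for r in (50,60,66,72,78,84,90,96,102,110,118,126,134,142):
    q=q0.copy(); q[5]+=np.radians(r-35); ctrl.set_joints(q); ctrl.hold(0.08); 
    if r in(60,90,126,142): st(r)
    if r in (78,96): 
        im,_=optics.grab_frame('side'); save('s5_%d'%r,cv2.resize(im[220:380,170:350],None,fx=3,fy=3))
ctrl.hold(.3); st('end'); im,_=optics.grab_frame('side'); save('s5_e',cv2.resize(im[220:380,170:350],None,fx=3,fy=3))
```

```text
60 10.93 0.31562966740083426 [495.99 302.89 125.85] 65.45610583363279 [-0.85 -0.2  -3.27]
90 12.64 0.8395730934015574 [495.97 302.87 125.83] 65.28238185019455 [ 0.43 -0.36 -2.09]
126 14.38 1.4671512034886596 [496.04 302.89 125.96] 65.518741594706 [ 0.78  0.44 -2.17]
142 15.07 1.7463762057728942 [495.97 302.86 125.85] 65.35498101227068 [ 0.23  0.06 -2.17]
end 15.37 1.7493224423066114 [495.96 302.88 125.84] 65.57400290453347 [-1.33 -0.01 -2.84]
```

View pics/s5_e.png

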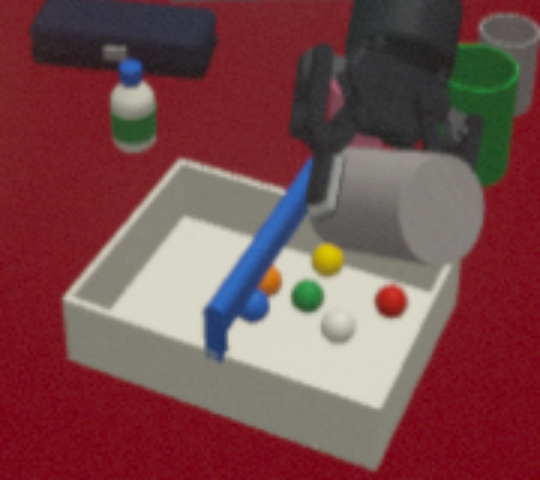

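View pics/s5_96.png

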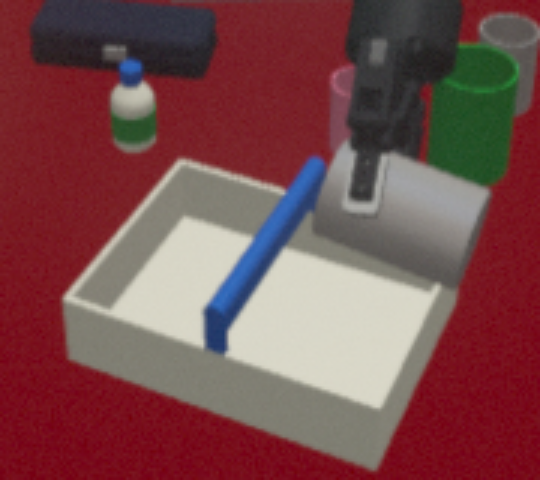

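All six beads (red, yellow, green, blue, orange, white) are in the tote. Returning the tumbler.

Run:
```python
from h import *
np.set_printoptions(precision=2,suppress=True)
def st(n): s=sensors.read_state(); print(n,round(s['t'],2),s['eef_pos'],s['grip_width'],s['force'])
p=sensors.read_state()['eef_pos'].copy(); p[2]=230; ctrl.move_l(p,vel=200)
a=np.radians(58); R=Rtool(58,12,0,-1); d=np.array([np.cos(a),np.sin(a),0]); C=np.array([509,-21,0.])
ctrl.move_ptp(tcp(C+5*d+[0,0,225],R),R); st('over')
ctrl.move_l(tcp(C+5*d+[0,0,68],R),vel=200)
print(ctrl.move_l(tcp(C+5*d+[0,0,58.5],R),vel=25,threshold=4)); st('down')
im,_=optics.grab_frame('wrist'); save('w6',im)
```

```text
over 18.47 [508.54 -21.49 226.12] 65.34038722655265 [ 0.29 -0.64 -1.64]
True
down 19.62 [509.14 -22.09  68.73] 64.94725117403516 [0.48 0.26 4.74]
```

View pics/w6.png

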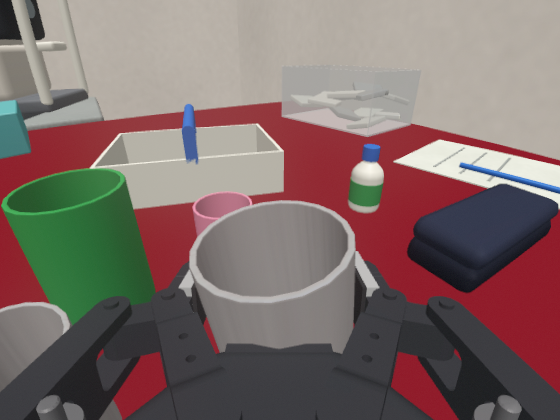

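Run:
```python
from h import *
np.set_printoptions(precision=2,suppress=True)
def st(n): s=sensors.read_state(); print(n,round(s['t'],2),s['eef_pos'],s['grip_width'],s['force'])
a=np.radians(58); R=Rtool(58,12,0,-1); d=np.array([np.cos(a),np.sin(a),0]); C=np.array([509,-21,0.])
ctrl.hold(.2); st('h')
print(ctrl.move_l(tcp(C+5*d+[0,0,58],R),vel=20,threshold=6)); st('down')
if sensors.read_state()['eef_pos'][2]<63.5:
    ctrl.gripper_to(74); st('open'); ctrl.hold(.1)
    im,_=optics.grab_frame('wrist'); save('w7',im)
```

```text
h 19.87 [509.15 -22.1   68.65] 65.27477876847706 [2.35 0.21 5.91]
True
down 20.09 [509.27 -21.91  68.73] 65.59525374494046 [-0.68 -0.78  3.69]
```

Run:
```python
from h import *
ctrl.hold(.2); s=sensors.read_state(); print(s['t'],s['force'],s['eef_rot'][:,2])
im,d=optics.grab_frame('side'); save('s7',cv2.resize(im[190:290,250:370],None,fx=6,fy=6,interpolation=cv2.INTER_CUBIC))
p,R,t=pose('side')
P=np.array([[509,-21,z] for z in (0,95,102)],float)
uv,_=cv2.projectPoints(P,cv2.Rodrigues(R)[0],t,np.array(p['mtx']),np.array([p['k1'],0,0,0.])); print((uv.reshape(-1,2)-[250,190])*6)
```

```text
20.2917 [ 0.40936696 -0.50497095  3.36341249] [ 0.51993253  0.83010925 -0.2014666 ]
[[275.22521809 333.19444516]
 [285.57818223 150.34249387]
 [286.3741181  136.24860163]]
```

View pics/s7.png

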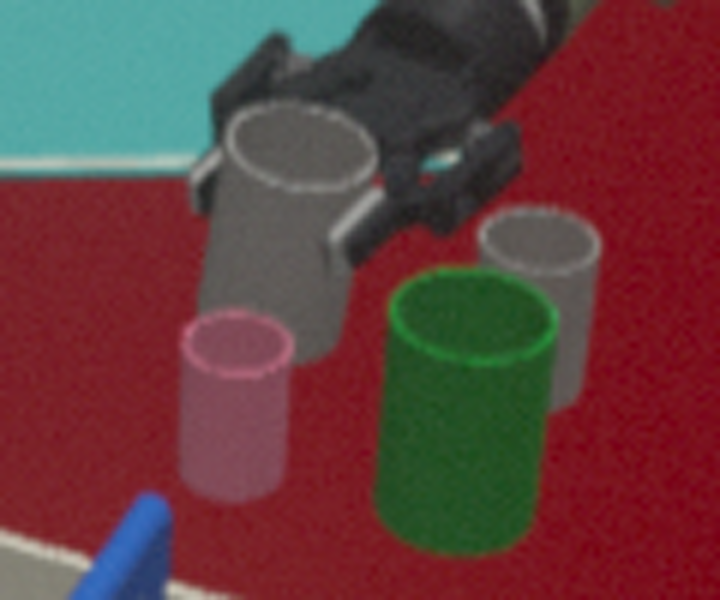

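The tumbler touched down early and looks tilted in the grip, leaning right in the side view. Measuring the rim plane from wrist depth.

Run:
```python
from h import *
np.set_printoptions(precision=2,suppress=True)
s=sensors.read_state(); print(s['eef_rot'])
p,R,t=pose('wrist'); im,d=optics.grab_frame('wrist'); save('w8',cv2.resize(im[180:340,170:380],None,fx=3.5,fy=3.5)); np.savez('pics/w8.npz',im=im,d=d,R=R,t=t)
P=unproj(p,R,t,np.stack(np.meshgrid(range(560),range(420)),-1).reshape(-1,2),d.ravel()).reshape(420,560,3)
np.save('pics/P8.npy',P)
for u in range(200,355,15):
    c=P[190:340,u]; 
    # local top of far rim: first row where point within 70mm of C
    m=np.where((np.hypot(c[:,0]-509,c[:,1]+21)<55)&(c[:,2]>60))[0]
    if len(m): print(u,190+m[0],c[m[0]+1],  c[m][:,2].max())
```

```text
[[ 0.11  0.85  0.52]
 [ 0.17 -0.53  0.83]
 [ 0.98  0.   -0.2 ]]
200 233 [482.51   0.62  93.91] 96.41141468680674
215 221 [491.4    5.49  94.67] 95.8511251633117
230 212 [499.78   7.29  96.07] 96.24097183553671
245 207 [507.57   6.95  96.69] 97.28002046244289
260 203 [514.99   5.31  97.54] 98.0198556670275
275 201 [521.44   1.73  98.43] 98.42557864180907
290 201 [526.82  -3.41  99.18] 99.18358857267572
305 202 [531.15  -9.67 100.18] 100.45027184988972
320 205 [534.66 -16.5  100.64] 101.34397141280665
335 212 [535.79 -25.48 100.84] 101.61488204356489
350 227 [532.05 -38.55 101.25] 101.78299005918622
```

View pics/w8.png

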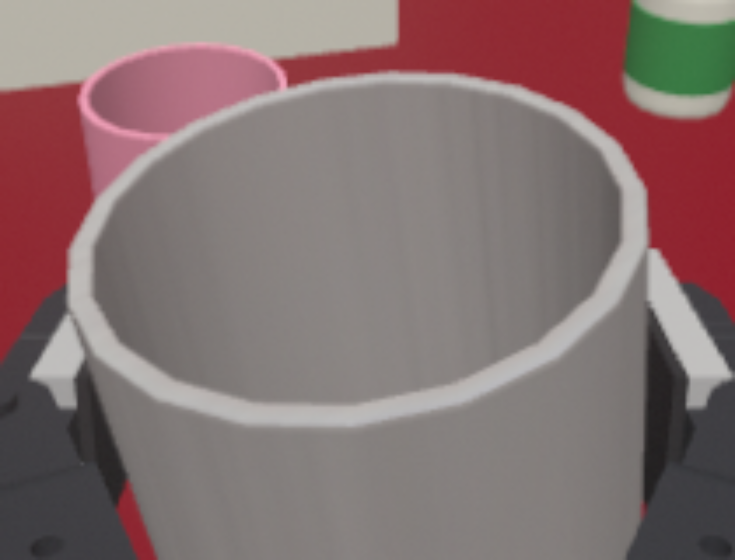

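The rim is about 7° rolled in the jaws (left 93.9, right 101.3 mm). I'll raise it, counter-roll, re-measure and then set it down.

```bash
cat >> h.py <<'E'
def rimfit(C=(509,-21)):
    p,R,t=pose('wrist'); im,d=optics.grab_frame('wrist')
    P=unproj(p,R,t,np.stack(np.meshgrid(range(560),range(420)),-1).reshape(-1,2),d.ravel()).reshape(420,560,3)
    S=[]
    for u in range(200,352,5):
        c=P[185:340,u]; m=np.where((np.hypot(c[:,0]-C[0],c[:,1]-C[1])<55)&(c[:,2]>70))[0]
        if len(m): S.append(c[m[0]+1])
    S=np.array(S); A=np.c_[S[:,:2]-S[:,:2].mean(0),np.ones(len(S))]
    g,res,_,_=np.linalg.lstsq(A,S[:,2],rcond=None); r=S[:,2]-A@g
    k=np.abs(r)<1.5; g=np.linalg.lstsq(A[k],S[k,2],rcond=None)[0]
    return g,im,S
E
python3 - <<'E'
from h import *
np.set_printoptions(precision=3,suppress=True)
a=np.radians(58); d=np.array([np.cos(a),np.sin(a),0]); C=np.array([509,-21,0.]); l=np.array([-d[1],d[0],0])
g,_,_=rimfit(); print('fwd,left grad deg',np.degrees([g[:2]@d[:2],g[:2]@l[:2]]))
R=Rtool(58,12,0,-1)
ctrl.move_l(tcp(C+5*d+[0,0,78],R),vel=60)
R=Rtool(58,12,7,-1); ctrl.move_ptp(tcp(C+5*d+[0,0,78],R),R); ctrl.hold(.15)
g,im,_=rimfit(); s=sensors.read_state(); print(s['t'],'fwd,left grad deg',np.degrees([g[:2]@d[:2],g[:2]@l[:2]]),s['force'])
E
```

```text
fwd,left grad deg [-0.138 -6.59 ]
21.225 fwd,left grad deg [-4.563  0.054] [ 0.3    0.232 -1.923]
```

Run:
```python
from h import *
np.set_printoptions(precision=3,suppress=True)
a=np.radians(58); d=np.array([np.cos(a),np.sin(a),0]); C=np.array([509,-21,0.]); l=np.array([-d[1],d[0],0])
R=Rtool(58,7.5,7,-1); ctrl.move_ptp(tcp(C+5*d+[0,0,76],R),R); ctrl.hold(.15)
g,im,_=rimfit(); s=sensors.read_state(); print(s['t'],'fwd,left grad deg',np.degrees([g[:2]@d[:2],g[:2]@l[:2]]),s['force'],s['eef_pos'],g)
print(ctrl.move_l(tcp(C+5*d+[0,0,55],R),vel=20,threshold=5)); s=sensors.read_state(); print(s['t'],s['eef_pos'],s['force'])
g,im,_=rimfit(); s=sensors.read_state(); print(s['t'],'fwd,left grad deg',np.degrees([g[:2]@d[:2],g[:2]@l[:2]]),s['force'],g); save('w9',im)
```

```text
21.675 fwd,left grad deg [4.671 0.495] [ 0.311 -0.318 -1.564] [508.605 -21.855  77.104] [  0.036   0.074 107.823]
True
22.2583 [508.585 -21.571  68.401] [1.672 1.532 3.33 ]
22.3083 fwd,left grad deg [6.076 0.34 ] [1.039 1.149 3.646] [ 0.051  0.093 99.313]
```

View pics/w9.png

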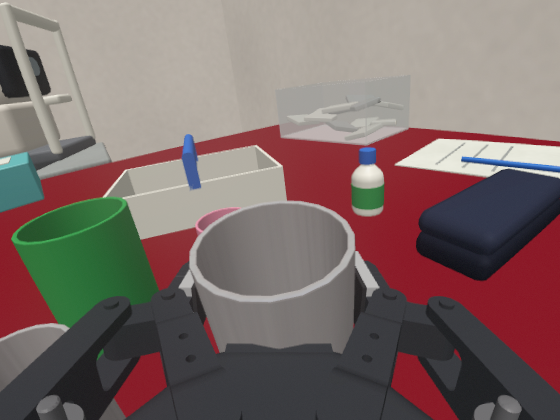

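Run:
```python
from h import *
np.set_printoptions(precision=1,suppress=True)
p,R,t=pose('wrist'); im,d=optics.grab_frame('wrist')
save('w10',cv2.resize(im[190:320,180:370],None,fx=4,fy=4,interpolation=cv2.INTER_CUBIC))
P=unproj(p,R,t,np.stack(np.meshgrid(range(560),range(420)),-1).reshape(-1,2),d.ravel()).reshape(420,560,3)
for v in list(range(200,212))+list(range(280,306,2)): print(v,P[v,275],P[v,260],im[v,275])
im,_=optics.grab_frame('side'); save('s10',cv2.resize(im[190:290,250:370],None,fx=6,fy=6,interpolation=cv2.INTER_CUBIC))
```

```text
200 [631.  189.7  11.4] [612.6 196.2  15.6] [178 173 164]
201 [523.3  -1.9 100.4] [611.7 194.7  14.9] [184 180 176]
202 [522.9  -2.6 100.2] [611.8 195.3  13.3] [185 184 183]
203 [523.3  -1.7  99.3] [516.9   1.8 100.4] [168 165 164]
204 [522.4  -3.1  99.4] [516.2   0.7 100.4] [143 137 136]
205 [522.6  -2.6  98.7] [516.4   1.1  99.7] [130 125 123]
206 [522.4  -2.8  98.3] [516.4   1.4  99.1] [129 123 122]
207 [522.1  -3.2  98. ] [516.1   1.   98.7] [129 124 122]
208 [522.6  -2.2  96.9] [516.2   1.2  98.1] [130 124 122]
209 [522.7  -1.9  96.3] [516.5   2.2  97.2] [129 123 121]
210 [522.4  -2.3  96. ] [515.9   1.2  97.1] [129 124 122]
211 [522.3  -2.3  95.4] [516.2   1.9  96.2] [129 123 121]
280 [519.8   4.6  50.2] [511.6   6.8  53.2] [127 122 121]
282 [519.6   4.5  48.9] [511.2   6.4  52.3] [128 124 122]
284 [519.8   5.5  46.7] [511.4   7.4  50.1] [127 123 121]
286 [519.3   4.8  46. ] [511.3   7.8  48.5] [128 123 121]
288 [519.7   6.   43.6] [510.9   7.3  47.6] [128 122 121]
290 [519.3   5.7  42.4] [511.    8.3  45.4] [128 123 120]
292 [519.    5.5  41.3] [510.4   7.3  44.9] [128 123 121]
294 [519.    6.   39.4] [510.3   7.6  43.3] [137 132 130]
296 [490.1 -52.8  93.7] [486.3 -50.2  94.2] [183 179 177]
298 [489.5 -53.9  94.1] [485.6 -51.6  94.8] [181 181 181]
300 [488.9 -54.9  94.2] [485.5 -51.4  93.8] [175 174 177]
302 [488.7 -55.   93.7] [485.2 -51.9  93.6] [131 126 125]
304 [488.7 -54.8  92.7] [485.  -52.1  93.1] [123 119 117]
```

View pics/w10.png

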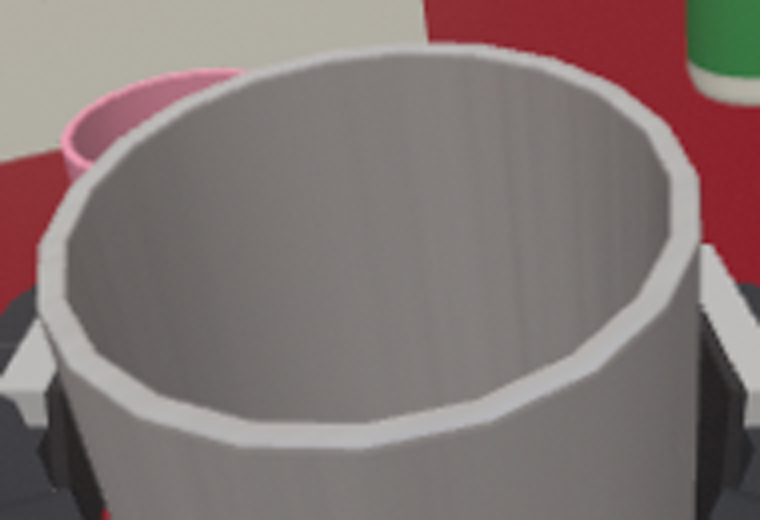

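View pics/s10.png

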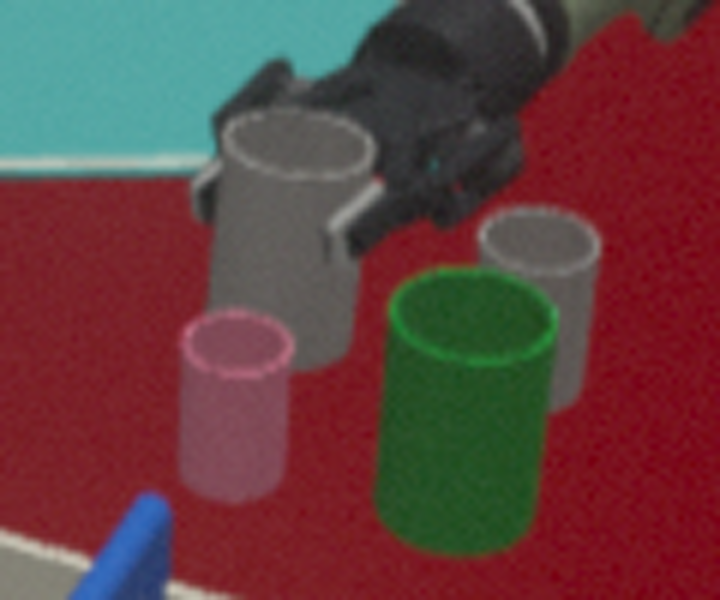

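Run:
```python
from h import *
np.set_printoptions(precision=2,suppress=True)
a=np.radians(58); d=np.array([np.cos(a),np.sin(a),0]); C=np.array([509,-21,0.])
def chk():
    p,R,t=pose('wrist'); im,dd=optics.grab_frame('wrist')
    P=unproj(p,R,t,np.stack(np.meshgrid(range(560),range(420)),-1).reshape(-1,2),dd.ravel()).reshape(420,560,3)
    g,_,_=rimfit(); l=np.array([-d[1],d[0]])
    print('near/far',P[297:301,275,2].mean(),P[201:204,275,2].mean(),'left deg',np.degrees(g[:2]@l)); return im
def st(n): s=sensors.read_state(); print(n,round(s['t'],2),s['eef_pos'],s['grip_width'],s['force'])
R=Rtool(58,13,6.7,-1); ctrl.move_ptp(tcp(C+5*d+[0,0,74],R),R); ctrl.hold(.15); chk(); st('air')
print(ctrl.move_l(tcp(C+5*d+[0,0,52],R),vel=20,threshold=5)); st('c'); chk()
```

```text
near/far 103.85273156742642 103.87127301083513 left deg 0.25051240879064574
air 22.91 [508.4  -21.79  74.95] 65.04976784735788 [ 0.96  0.79 -2.19]
True
c 23.53 [508.64 -21.65  65.56] 65.48239553990761 [ 0.24 -0.19  3.07]
near/far 94.52273247981674 94.8112019782145 left deg 0.048594715177225654
```

Upright and on the table (rim level at 94.7 mm). Releasing and retreating.

Run:
```python
from h import *
np.set_printoptions(precision=2,suppress=True)
a=np.radians(58); d=np.array([np.cos(a),np.sin(a),0]); C=np.array([509,-21,0.])
def st(n): s=sensors.read_state(); print(n,round(s['t'],2),s['eef_pos'],s['grip_width'],s['force'])
ctrl.gripper_to(80); st('open')
p=sensors.read_state()['eef_pos'].copy()
print(ctrl.move_l(p-125*d+[0,0,5],vel=120,threshold=12)); st('back')
p=sensors.read_state()['eef_pos'].copy(); p[2]=230; ctrl.move_l(p,vel=300)
aa=np.radians(-16.4); R=np.c_[[-np.sin(aa),np.cos(aa),0],[np.cos(aa),np.sin(aa),0],[0,0,-1]]
ctrl.move_ptp([566,296,250],R); ctrl.hold(.1); st('over')
p,Rw,t=pose('wrist'); im,dd=optics.grab_frame('wrist'); save('w11',im); np.savez('pics/w11.npz',im=im,d=dd,R=Rw,t=t)
im,_=optics.grab_frame('side'); save('s11',im)
```

```text
open 23.93 [508.03 -21.3   64.38] 79.92653894179794 [-0.06  0.17  0.41]
False
back 25.12 [ 441.73 -126.54   69.35] 79.88388670388842 [ 0.08 -0.26 -0.2 ]
over 27.51 [566.14 293.75 248.33] 80.18361124210351 [-0.42  0.5   0.29]
```

View pics/w11.png

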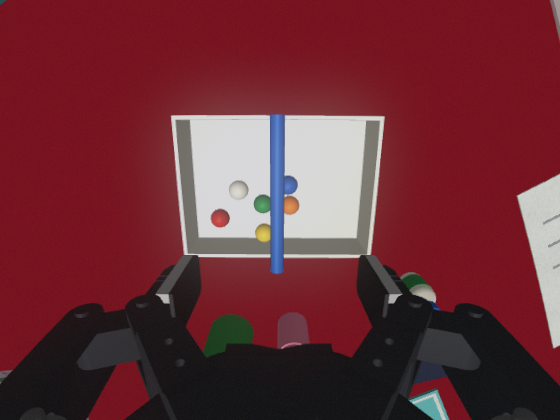

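View pics/s11.png

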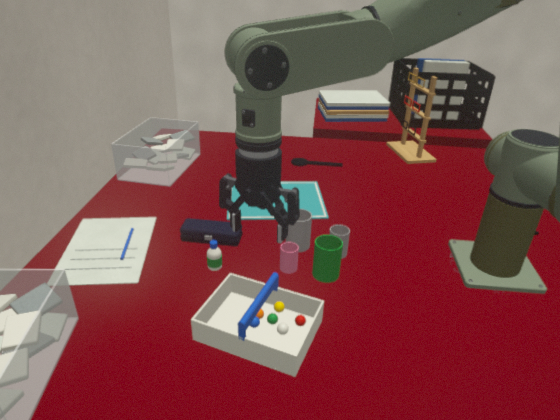

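Wrist view: six beads in the tote, rim corners about (173,116), (382,117), (373,257), (184,257), bar col 277. Refining the tote pose.

Run:
```python
from h import *
a=np.load('pics/w11.npz'); im=a['im']
save('w11a',cv2.resize(im[100:280,160:400],None,fx=3.3,fy=3.3,interpolation=cv2.INTER_CUBIC))
```

```text
(no output)
```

View pics/w11a.png

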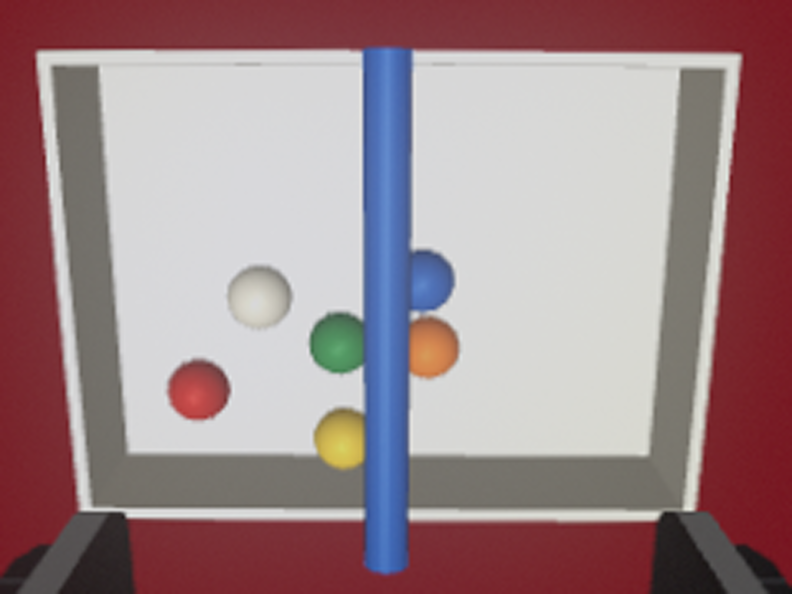

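Run:
```python
from h import *
np.set_printoptions(precision=1,suppress=True)
a=np.load('pics/w11.npz'); p=optics.camera_params('wrist'); R,t=a['R'],a['t']
f=lambda uv:(np.array(uv,float)+.5)/3.3-.5+np.array([160,100])
P=onplane(p,R,t,f([[37,52],[742,55],[694,521],[83,519]]),55); print(P,'c',P.mean(0))
print([np.linalg.norm(P[i]-P[(i+1)%4]) for i in range(4)])
x=P[1]-P[0]+P[2]-P[3]; y=P[0]-P[3]+P[1]-P[2]; print(np.degrees([np.arctan2(x[1],x[0]),np.arctan2(y[1],y[0])]))
B=onplane(p,R,t,f([[388,50],[386,560]]),92); print(B,B.mean(0), np.degrees(np.arctan2(*(B[0]-B[1])[[1,0]])))
```

```text
[[481.2 402.1  55. ]
 [692.  338.3  55. ]
 [645.4 185.5  55. ]
 [435.5 248.5  55. ]] c [563.5 293.6  55. ]
[np.float64(220.26462270876763), np.float64(159.7259975452373), np.float64(219.09408355874842), np.float64(160.2703851056788)]
[-16.8  73.2]
[[586.4 369.8  92. ]
 [541.4 221.6  92. ]] [563.9 295.7  92. ] 73.09711252940795
```

Run:
```python
from h import *
np.set_printoptions(precision=2,suppress=True)
def st(n): s=sensors.read_state(); print(n,round(s['t'],2),s['eef_pos'],s['grip_width'],s['force'],s['wrist_torque'])
aa=np.radians(-16.8); R=np.c_[[-np.sin(aa),np.cos(aa),0],[np.cos(aa),np.sin(aa),0],[0,0,-1]]
X=np.array([563.6,294,0])
ctrl.gripper_to(60)
ctrl.move_l(X+[0,0,120],R,vel=120); ctrl.hold(.1); st('hi')
print(ctrl.move_l(X+[0,0,84],R,vel=60,threshold=10)); ctrl.hold(.1); st('at')
ctrl.gripper_to(8,force=40); st('grip40'); ctrl.gripper_to(5,force=110); st('grip110')
im,_=optics.grab_frame('wrist'); save('w12',im); im,_=optics.grab_frame('side'); save('s12',cv2.resize(im[180:380,150:370],None,fx=3,fy=3))
```

```text
hi 29.27 [564.45 294.34 121.33] 59.958335228746655 [ 0.17  0.06 -0.41] [0.02 0.02 0.08]
False
at 30.12 [564.06 294.18  84.52] 59.662998472792324 [0.18 0.04 0.27] [0.02 0.02 0.03]
grip40 30.6 [564.   294.04  84.39] 13.36572999449721 [-0.1   0.43  1.36] [-0.05 -0.09  0.  ]
grip110 30.82 [564.12 294.18  84.56] 12.301959983745322 [0.77 0.26 3.47] [ 0.03 -0.08  0.06]
```

View pics/w12.png

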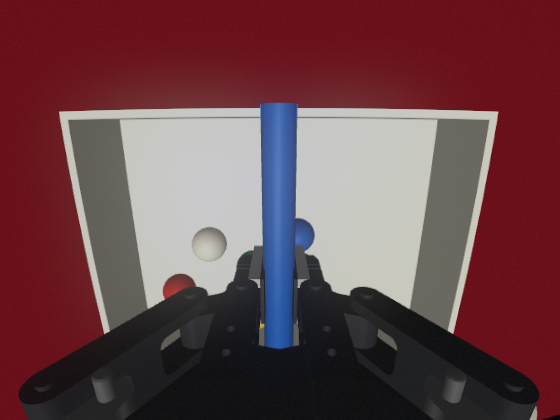

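View pics/s12.png

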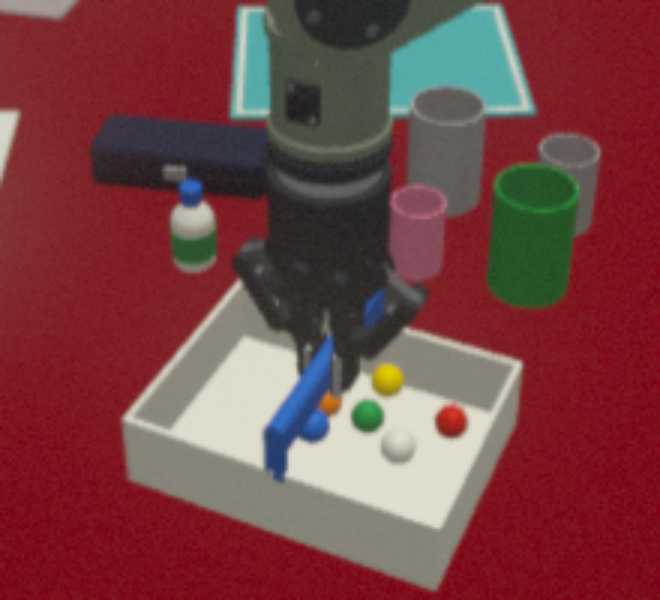

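Bar is gripped near its middle, and the tumbler stands upright. Test lift.

```bash
cat >> h.py <<'E'
def totelevel():
    """fit tote floor plane, from wrist depth"""
    p,R,t=pose('wrist'); im,d=optics.grab_frame('wrist')
    P=unproj(p,R,t,np.stack(np.meshgrid(range(560),range(420)),-1).reshape(-1,2),d.ravel()).reshape(420,560,3)
    S=np.r_[P[128:220,140:250].reshape(-1,3),P[128:220,310:425].reshape(-1,3)]
    c=S.mean(0)
    for _ in range(6):
        A=np.c_[S[:,:2]-c[:2],np.ones(len(S))]; g=np.linalg.lstsq(A,S[:,2],rcond=None)[0]; r=S[:,2]-A@g; S=S[np.abs(r)<max(3,2*np.std(r))]
    Rt=sensors.read_state()['eef_rot']
    return np.degrees([g[:2]@Rt[:2,1],g[:2]@Rt[:2,0]]),g[2],im
E
python3 - <<'E'
from h import *
np.set_printoptions(precision=2,suppress=True)
def st(n): s=sensors.read_state(); print(n,round(s['t'],2),s['eef_pos'],s['grip_width'],s['force'],s['wrist_torque'])
print(totelevel()[:2])
p=sensors.read_state()['eef_pos'].copy()
ctrl.move_l(p+[0,0,8],vel=15); ctrl.hold(.3); st('lift'); print(totelevel()[:2])
ctrl.move_l(p+[0,0,25],vel=40); ctrl.hold(.2); st('lift'); g=totelevel(); print(g[:2]); save('w13',g[2])
im,_=optics.grab_frame('side'); save('s13',cv2.resize(im[180:380,150:370],None,fx=3,fy=3))
E
```

```text
(array([-0.05,  0.18]), np.float64(3.613055510231747))
lift 31.98 [564.07 294.19  92.48] 11.92641669685115 [-0.3  -0.12 -4.23] [ 0.01  0.01 -0.  ]
(array([-0.42,  0.34]), np.float64(11.004106704206123))
lift 32.81 [563.8  294.13 109.12] 12.164212497005632 [-0.07 -0.77 -3.72] [ 0.01 -0.06 -0.02]
(array([-0.45,  0.28]), np.float64(27.62177456457237))
```

View pics/s13.png

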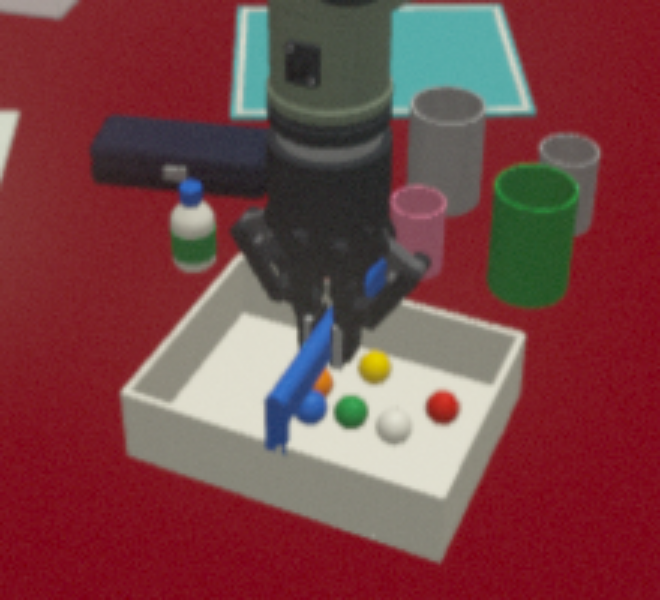

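View pics/w13.png

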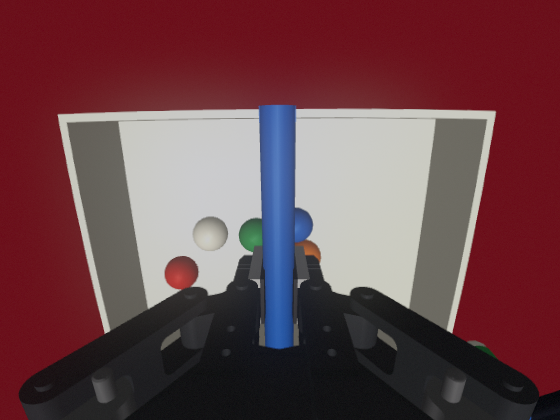

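Level within 0.5°. Refining the mat pose from the initial side picture, at no time cost.

Run:
```python
from h import *
b=np.load('pics/side0.npz')['im']
save('m1',cv2.resize(b[170:230,220:335],None,fx=6.5,fy=6.5,interpolation=cv2.INTER_CUBIC))
save('m2',cv2.resize(b[265:375,185:330],None,fx=5,fy=5,interpolation=cv2.INTER_CUBIC))
```

```text
(no output)
```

View pics/m1.png

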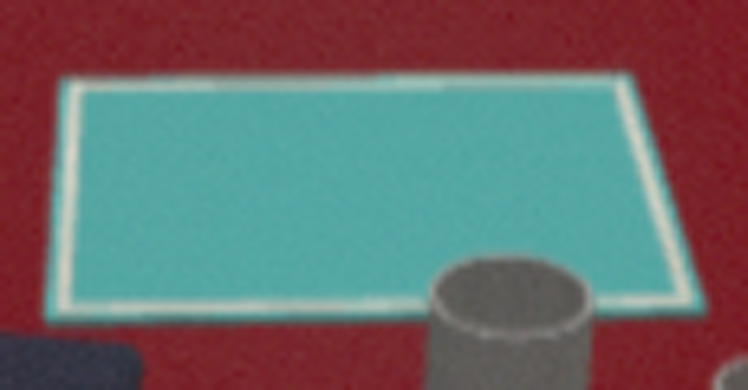

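View pics/m2.png

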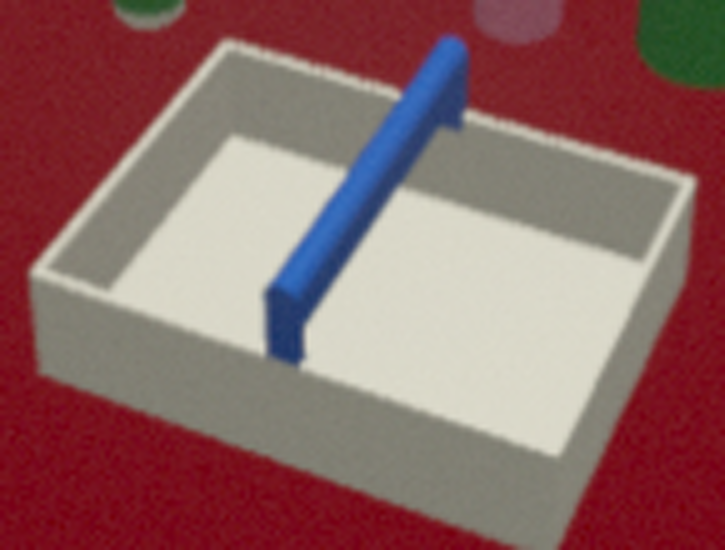

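Run:
```python
from h import *
np.set_printoptions(precision=1,suppress=True)
p,R,t=pose('side')
def go(c,s,o,z):
    P=onplane(p,R,t,(np.array(c,float)+.5)/s-.5+np.array(o),z); print(P[:,:2].tolist(),'c',P.mean(0),[round(float(np.linalg.norm(P[i]-P[(i+1)%4])),1) for i in range(4)])
    x=P[0]-P[1]+P[3]-P[2]; y=P[2]-P[1]+P[3]-P[0]; print('xang',np.degrees(np.arctan2(x[1],x[0])),'other',np.degrees(np.arctan2(y[1],y[0])))
go([[60,77],[632,72],[708,313],[44,323]],6.5,[220,170],4)
go([[229,39],[697,179],[559,458],[32,270]],5,[185,265],55)
```

```text
[[760.919287486212, -361.5457374933295], [464.55732290709375, -414.5222568604712], [423.13036673788235, -172.13331629493075], [718.4484974256512, -119.31843688572633]] c [ 591.8 -266.9    4. ] [301.1, 245.9, 300.0, 245.9]
xang 10.137268581000473 other 99.82180975007658
[[643.8397951544969, 184.01133561019037], [434.1931021226881, 248.38468356543933], [480.81579812084345, 402.1834569550675], [691.266791648264, 336.166418016658]] c [562.5 292.7  55. ] [219.3, 160.7, 220.6, 159.4]
xang -17.243355656809975 other 72.91266125767882
```

Side and bias-corrected top agree: mat ≈ (592.5,-266.7), yaw 10.0°. Lift and carry.

Run:
```python
from h import *
np.set_printoptions(precision=2,suppress=True)
def st(n): s=sensors.read_state(); print(n,round(s['t'],2),s['eef_pos'],s['grip_width'],s['force'],s['wrist_torque'])
p=sensors.read_state()['eef_pos'].copy()
ctrl.move_l([p[0],p[1],232],vel=70); st('up'); print(totelevel()[:2])
aa=np.radians(10.0); R=np.c_[[-np.sin(aa),np.cos(aa),0],[np.cos(aa),np.sin(aa),0],[0,0,-1]]
ctrl.move_l([593,-266.5,232],R,vel=110); ctrl.hold(.3); st('over'); g=totelevel(); print(g[:2]); save('w14',g[2])
im,_=optics.grab_frame('side'); save('s14',im)
im,_=optics.grab_frame('top'); save('t14',im)
```

```text
up 34.81 [563.59 294.05 231.35] 12.20262892594148 [ 0.59  0.19 -3.61] [-0.03  0.01 -0.04]
(array([0.15, 1.43]), np.float64(150.20273194883708))
over 40.41 [ 593.   -266.48  232.01] 12.391943758234076 [ 0.49 -0.49 -4.28] [ 0.01 -0.03 -0.04]
(array([0.29, 0.89]), np.float64(150.49199824813152))
```

View pics/w14.png

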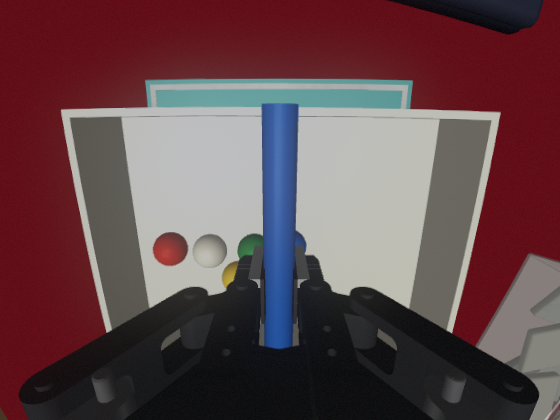

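View pics/s14.png

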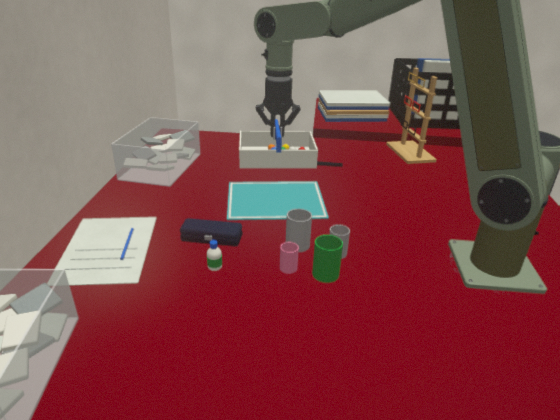

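Tote is level and aligned with the mat: mat edge cols 148–411, tote 64–497, both centred at about 280. Lowering.

Run:
```python
from h import *
np.set_printoptions(precision=2,suppress=True)
def st(n): s=sensors.read_state(); print(n,round(s['t'],2),s['eef_pos'],s['grip_width'],s['force'],s['wrist_torque'])
ctrl.move_l([593,-266.5,98],vel=70); ctrl.hold(.25); st('low'); g=totelevel(); print(g[:2]); save('w15',g[2])
print(ctrl.move_l([593,-266.5,86],vel=10,threshold=4)); st('touch'); ctrl.hold(.1); st('t2'); print(totelevel()[:2])
im,_=optics.grab_frame('side'); save('s15',cv2.resize(im[130:250,200:370],None,fx=4,fy=4,interpolation=cv2.INTER_CUBIC))
```

```text
low 42.88 [ 593.1  -266.56   98.21] 12.57427203288792 [ 0.44 -0.77 -4.6 ] [ 0.07 -0.03 -0.03]
(array([0.3 , 0.88]), np.float64(16.68342692063041))
True
touch 43.73 [ 593.15 -266.02   89.73] 12.25587775715463 [0.93 0.9  3.42] [-0.27  0.   -0.06]
t2 43.83 [ 593.1  -265.88   89.58] 12.227186383367899 [1.56 1.63 6.53] [-0.31 -0.06 -0.08]
(array([-0.03,  0.23]), np.float64(7.675241251756788))
```

View pics/s15.png

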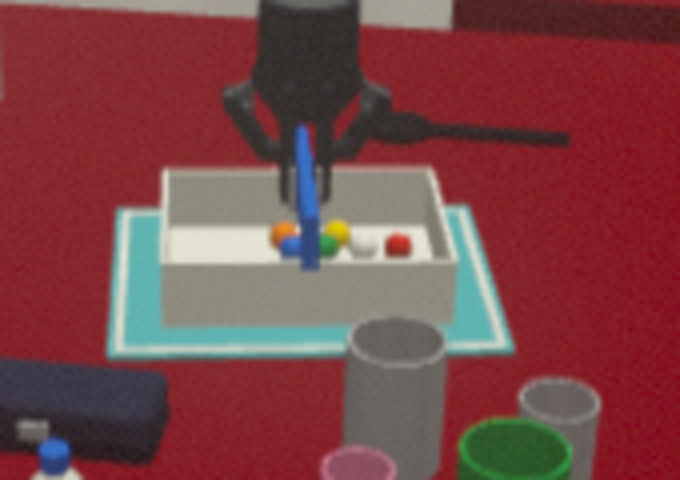

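View pics/w15.png

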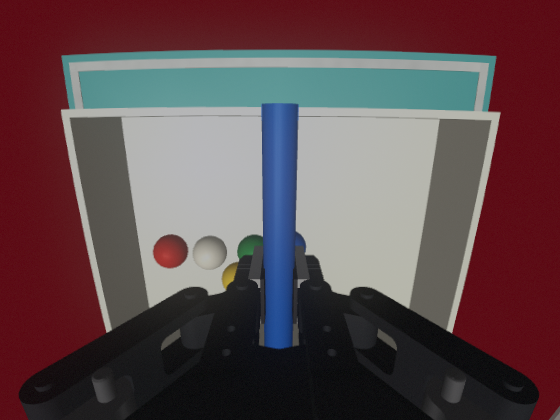

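Seated: floor plane flat at 7.7 mm (4 mm mat plus 4 mm floor expected). Releasing and retreating.

Run:
```python
from h import *
np.set_printoptions(precision=2,suppress=True)
def st(n): s=sensors.read_state(); print(n,round(s['t'],2),s['eef_pos'],s['grip_width'],s['force'],s['wrist_torque'])
ctrl.gripper_to(10,force=20); ctrl.gripper_to(50); st('open')
p=sensors.read_state()['eef_pos'].copy(); p[2]=260; ctrl.move_l(p,vel=130,threshold=15); st('up'); ctrl.hold(.1)
p,Rw,t=pose('wrist'); im,dd=optics.grab_frame('wrist'); save('w16',im); np.savez('pics/w16.npz',im=im,d=dd,R=Rw,t=t)
im,_=optics.grab_frame('side'); save('s16',im)
```

```text
open 44.6 [ 591.   -265.11   87.  ] 49.8341656140862 [ 0.31 -0.72  0.26] [ 0.02  0.04 -0.07]
up 46.08 [ 590.45 -264.78  258.61] 49.79752860702008 [-0.33 -0.12  0.01] [-0.02 -0.03 -0.05]
```

View pics/w16.png

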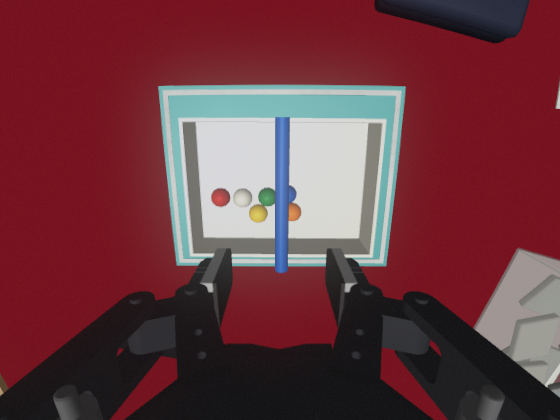

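View pics/s16.png

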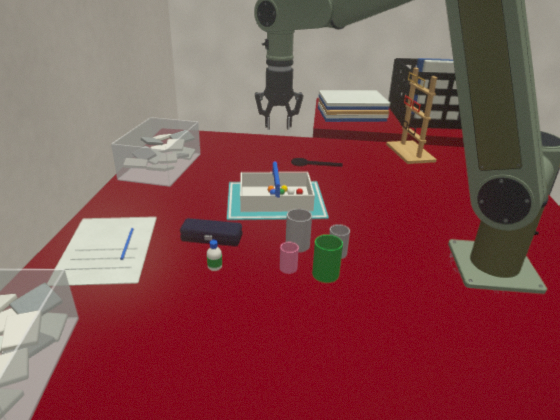

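Run:
```python
from h import *
im=np.load('pics/w16.npz')['im']
save('w16a',cv2.resize(im[78:275,150:415],None,fx=3,fy=3,interpolation=cv2.INTER_CUBIC))
```

```text
(no output)
```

View pics/w16a.png

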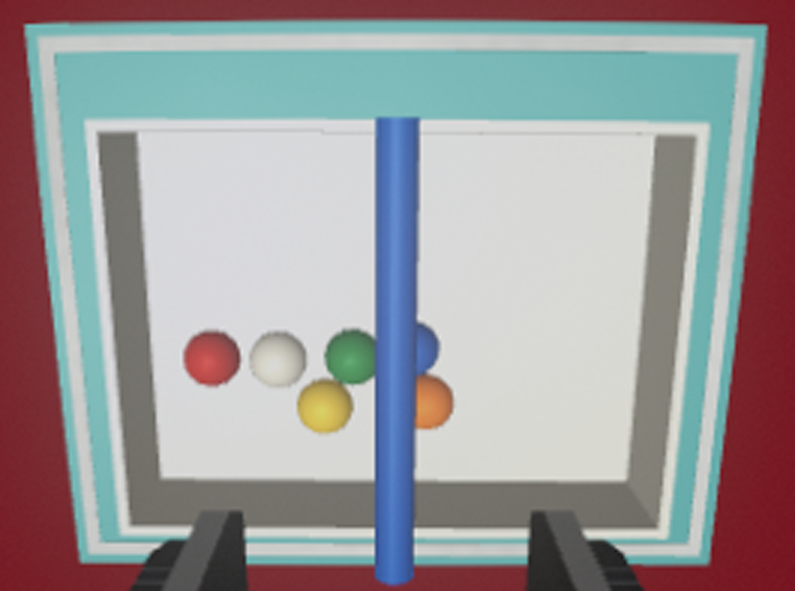

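Run:
```python
from h import *
np.set_printoptions(precision=1,suppress=True)
a=np.load('pics/w16.npz'); p=optics.camera_params('wrist'); R,t=a['R'],a['t']
for c,z in (([[25,24],[768,26],[709,564],[81,562]],4),([[85,121],[710,124],[669,538],[121,534]],59)):
    P=onplane(p,R,t,(np.array(c,float)+.5)/3-.5+np.array([150,78]),z)
    x=P[1]-P[0]+P[2]-P[3]; y=P[0]-P[3]+P[1]-P[2]; print(P.mean(0),[round(float(np.linalg.norm(P[i]-P[(i+1)%4])),1) for i in range(4)],np.degrees([np.arctan2(x[1],x[0]),np.arctan2(y[1],y[0])])-[0,90])
# move away clear & look top
s=sensors.read_state(); q=s['q'].copy(); q[0]-=0.6; ctrl.set_joints(q); ctrl.hold(.1)
im,_=optics.grab_frame('top'); save('t17',im); im,_=optics.grab_frame('side'); save('s17',im)
print(sensors.read_state()['t'])
```

```text
[ 592.8 -266.3    4. ] [300.1, 239.1, 299.2, 239.6] [ 9.9 10. ]
[ 592.7 -265.7   59. ] [219.9, 159.2, 219.8, 158.9] [9.7 9.8]
47.9
```

View pics/t17.png

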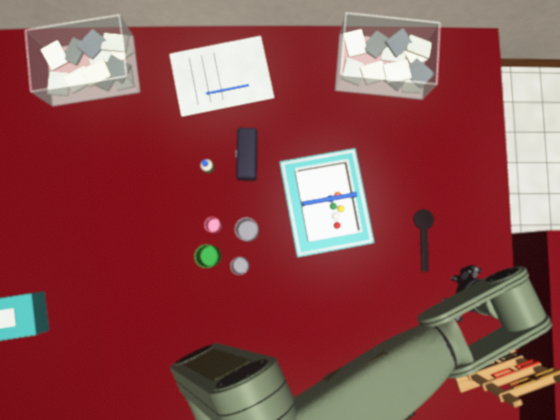

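Tote is centred within 1 mm and 0.2°. The tumbler is upright at its old spot (246,229) and empty, and the bystanders haven't moved. Handing in.

Run:
```python
from h import *
ctrl.finish_job(); print('done')
```

```text
the job is handed in; nothing more can be done
done
```

The job is done and handed in at about 48 s of the 70 s allowed. I poured all six beads into the tote where it stood and put the empty tumbler back upright on its original spot. Then I carried the tote level by its handle to the mat and let go only once it was standing there.

**Last checks**
- **Tote:** it stands within about 1 mm and 0.2° of the mat's centre and direction. All six beads are in it.
- **Other objects:** the tumbler is upright and empty. The case, drops, paddle and other cups are where they began in the top view.
- **Forces:** the readings I took stayed under 7 N.

**What disagreed or went wrong**
- **Tumbler:** it had turned about 7° in the jaws, so my first two tries at setting it down stopped early. I measured its rim, levelled it and set it down; the rim then read level at 94.7 mm, against a height of 95 mm.
- **Cameras:** the top camera put things about 3 mm off from the other two, so I relied on the side and wrist cameras for placing the tote.
- **Level:** the tilt readings while carrying were under 0.5° just after the lift and under 1° over the mat. One reading, at the end of the lift, showed 1.4°; I took it right as the arm stopped.

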